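Stand the slumped book back up and close the row

ROBOT

A 7-joint arm with a two-finger parallel gripper is mounted at the origin on the work surface. World frame = base frame: x ahead of the robot, y to its left, z up, the work surface at z = 0. Lengths are in m, angles in rad, forces in N, time in s.
With the tool pointing down it reaches from about 0.425 to 0.875 m from the base axis. Payload 4.7 kg.
Tool frame: the origin (TCP) lies on the centre line of the jaws, within the pads' length; the fingertips stand 14 mm ahead of it and the grasp point (between the pads) lies 5 mm behind it; z points along the fingers, y is the line along which they close (so a half turn about z gives the same grasp; the last joint's range is limited). The gripper opens to 87 mm and grips with 3 to 60 N. Pads are 19 mm wide; open, the fingers measure 117 mm over their backs; the gripper's body (75 mm by 190 mm) begins 51 mm behind the grasp point.
Start: joints at [1.184, 0.321, -0.07, 1.45, 0.023, 1.371, -0.057], TCP at [0.254, -0.599, 0.237] pointing down, gripper open.
Joint ranges: [-2.86, 2.86], [-0.3, 2.09], [-1.38, 1.24], [0.06, 2.45], [-1.56, 4.7], [0.09, 2.05], [-2.69, 2.69]. Speed limits (rad/s): [2.57, 2.57, 3.14, 3.14, 3.14, 3.14, 3.14].

INTERFACE

Orientations are given as a rotation vector (axis times angle).
In Python, from bench import * gives the robot as it stands.
- The arm moves only by the shell command python3 -m jog 'ROWS' [FORCE]. ROWS is JSON, a list of rows, each an object of numbers: "claw": the finger opening in mm, from 0 to 87; "dx", "dy", "dz": the shift along the tool's x, y, z in mm; "spin": the turn about the tool's z in degrees. In form: [{"claw": .., "dx": .., "dy": .., "dz": .., "spin": ..}, ...]. A call has 1 to 20 rows; each row is the pose to reach, as a shift and turn from the pose commanded when the call began, along the tool's axes at that moment; what a row does not reach only later rows make up. A row lasts 1/12 s, in which the tool goes at most 41.7 mm and 7.16 degrees, less where a joint would pass 70% of its speed; a pose out of reach is approached as far as the arm can. A call with a gripper value outside its range is refused whole. The fingers move at their own pace and stop on an object; FORCE is the grip in N (left out, the last holds). Time passes only in rows, so rows that repeat a pose let the fingers close. It gives the time, the measured TCP pose, the force, the opening and the grip force at its end, in the units of the state.
- get_state(): the state, without advancing time (a new reading comes with each control period).
- get_image(name): name is "scene" or "side" or "wrist"; returns a dict with "frame" (480x640x3 uint8, red, green, blue), "depth" (480x640 float32, m along the optical axis (not along the pixel's ray), 0 where there is no reading), "K" (3x3 intrinsics, pixels), "distortion" ([k1, k2, p1, p2, k3] as OpenCV has them; the pictures are not rectified), "T" (4x4, takes a point from camera to world coordinates); the wrist camera has in their place "mount" (4x4, takes a point from camera to tool coordinates, whose origin is the TCP and whose axes are the flange's). Camera axes: x right, y down, z forward; pixel columns grow to the right and rows downward; lengths in m; the calibration is good to about 2 mm. A picture is of the moment at which its call begins: read the wrist's pose just before it.
- close_job(): hands the job in; it is judged then, once.
The state is a dict: "time": time; "joint_positions": joint angles; "qd": joint speeds; "joint_torque": joint torques, N m; "position": TCP position; "tool_rot": TCP orientation; "ft_force": force on the tool from outside, world axes, zero at the start; "torque": the same for the moment, N m; "grip_width": opening from 0.0 (shut) to 1.0 (fully open); "grip_force": force on a finger pad.
Only numpy, scipy, OpenCV 4.12 (cv2) and the standard library are available. Lean on these libraries where they do the work, as an engineer would, in place of code of your own. Each camera call takes 0.05 s, during which the arm holds its last target. There are 200 camera calls.

TASK

The blue book has slumped over onto the little house-shaped bookend. Push it back up with the fingertips until it stands upright against the row of books, and only then push the house along the desk until it is snug against the book, square and in line with the row, so that nothing can slump again. Only push: do not lift or carry anything, do not shove the book up with the house, and leave the vase, the candle and the pen pot where they are.

Things in the scene. Friction and masses are not known exactly. Their poses are not given: they have to be found in the camera images.
- row: Tight row of four books (white, terracotta, grey, white; up to 130 deep, 163 tall) and a wooden end block, fixed to the desk, 120 mm long. Origin: on the desk, middle of the foot of its open end face (plane y = 0, 160 tall, 130 wide), where the blue book belongs. y points into the row, away from the blue book and house, which lie at -y; x from spines to page edges; z up.
- book: Loose dark blue hardback: 120 deep (x), 30 thick (y, towards the row), 170 tall (z), about 0.35 kg. Origin: centre of underside. Starts leaning 33-42 deg away from the row, on its house-side lower edge, foot 5-15 mm from the row, face resting on the house's ridge and its top reaching over the house. Home against the row, the origin is 15 mm from the end face.
- book_mid (a point): Centre of the blue book, 85 mm up its z axis from the underside; 85 mm above the desk when it stands.
- house: Loose white house bookend with 45-degree terracotta roof, about 0.7 kg: 70 along x, 56 along y, walls 52 tall, ridge along y at 87. Flat gable ends face +y (to book and row) and -y. Origin: centre of underside; z up. Starts 115-135 mm from the row's end face, about square with the row; slides when pushed. Snug on the book standing home, its origin is 58 mm from the end face.
- vase: White ceramic vase, closed, 64 mm across at its widest, 105 mm tall; loose. Origin: centre of its underside. To be left alone.
- candle: Ivory candle 48 mm across on a dark wooden disc 68 mm across, 50 mm tall in all with an 8 mm wick above; loose. Origin: centre of its underside. To be left alone.
- penpot: Cork-coloured pen pot 62 mm across, 85 mm tall, with three pen stubs 30 mm above its rim; loose. Origin: centre of its underside. To be left alone.
There are look-alikes about, which are no part of the job. What is shaped like the house but purple or yellow is not meant.

How it is judged:
On the way:
1. the blue book stands upright (within 9 degrees) next to the row while the house is still where it was (within 30 mm) (angle between book's own z axis and vertical below 0.157 rad and distance of house from where it was at the start of the episode below 0.03 m), for 0.2 s.
At the end, for the whole second after the job is handed in: Book upright (3 deg), square to the row (6 deg), gap to the row up to 6 mm; house flat, square (8.5 deg), its origin within 66 mm of the row's end face (8 mm slack in all); both on the desk, within 30 mm of the row's middle line, at rest (angle between each of book, house's own z axis and vertical below 0.052 rad and y of book in the frame of row between -0.021 and -0.01 m and x of book in the frame of row between -0.03 and 0.03 m and angle between the y axis of book and the y axis of row, either way round below 0.1 rad and y of house in the frame of row between -0.066 and -0.05 m and x of house in the frame of row between -0.03 and 0.03 m and angle between the y axis of house and the y axis of row, either way round below 0.15 rad and height (world z) of each of house, book below 0.006 m and linear speed of each of book, house below 0.02 m/s); the robot touches nothing.
It fails at once if the house is moved more than 30 mm while the book still leans more than 12 degrees (book shoved up with the house) (distance of house from where it was at the start of the episode above 0.03 m and angle between book's own z axis and vertical above 0.21 rad).
It fails at once if the book is lifted (centre more than 105 mm above the desk) (height (world z) of book_mid above 0.105 m).
It fails at once if the book is knocked flat (tilt over 63 degrees) (angle between book's own z axis and vertical above 1.1 rad).
It fails at once if the house is lifted more than 15 mm or tipped over 29 degrees (height (world z) of house above 0.015 m or angle between house's own z axis and vertical above 0.5 rad).
It fails at once if the vase, candle or pen pot is moved more than 20 mm or tipped over 17 degrees (distance of any of vase, candle, penpot from where it was at the start of the episode above 0.02 m or angle between any of vase, candle, penpot's own z axis and vertical above 0.3 rad).
It also fails if it takes over 48 s, if anything falls off the work surface, if the arm or the gripper's body presses on something with over 40 N, if the wrist force passes 120 N, or if a joint passes its speed limit or range.

## Working session

There is one attempt and no reset: what is moved stays moved. The work goes in short steps, Python scripts to look and compute and a shell command to move; the robot and the scene stay as the last step left them, time stands still between calls to the robot, and variables do not carry over. Pictures are saved under pics/ and viewed, at most 10 in all, crops included, and the job is handed in when it is done.

```bash
mkdir -p pics; python3 - <<'E'
from bench import *
import cv2
s=get_state();print(s)
for n in("scene","side"):
    d=get_image(n);cv2.imwrite(f"pics/{n}0.png",d["frame"][:,:,::-1]);print(n,d["K"],d["distortion"],d["T"])
E
```

```text
{'time': 0.0, 'joint_positions': array([ 1.18410661,  0.32183276, -0.07003673,  1.45167147,  0.0226173 ,
        1.37079754, -0.05695522]), 'qd': array([-0.00142695, -0.00052006,  0.00054935,  0.00099619,  0.00030663,
        0.00056054, -0.00124394]), 'joint_torque': array([-1.34168960e-03, -4.91291285e+01, -4.04707426e-01, -3.12528706e+01,
       -6.38995506e-02,  4.36739030e-02,  1.82643525e-04]), 'position': array([ 0.25331168, -0.59803846,  0.23545656]), 'tool_rot': array([-3.07692669e+00, -6.24881832e-01,  8.00168626e-04]), 'ft_force': array([-0.5778471 ,  0.16777572, -0.01999118]), 'torque': array([ 0.00758415, -0.03963951, -0.00057215]), 'grip_force': 0.0, 'grip_width': 0.9957170024009703}
scene [[480.58754557   0.         315.65527119]
 [  0.         480.58754557 242.6130673 ]
 [  0.           0.           1.        ]] [-0.08779851  0.          0.          0.          0.        ] [[-0.00102321  0.81767643 -0.57567717  1.01806398]
 [ 0.99994774 -0.00501898 -0.00890613  0.04055342]
 [-0.01017164 -0.5756562  -0.81762857  0.6952668 ]
 [ 0.          0.          0.          1.        ]]
side [[440.21778756   0.         321.28615027]
 [  0.         440.21778756 242.3845124 ]
 [  0.           0.           1.        ]] [-0.09686094  0.          0.          0.          0.        ] [[ 0.21339833 -0.69116952  0.69046785  0.03806536]
 [-0.97695625 -0.1540094   0.1477755  -0.04792978]
 [ 0.00420062 -0.70609192 -0.70810773  0.61748962]
 [ 0.          0.          0.          1.        ]]
```

View pics/scene0.png

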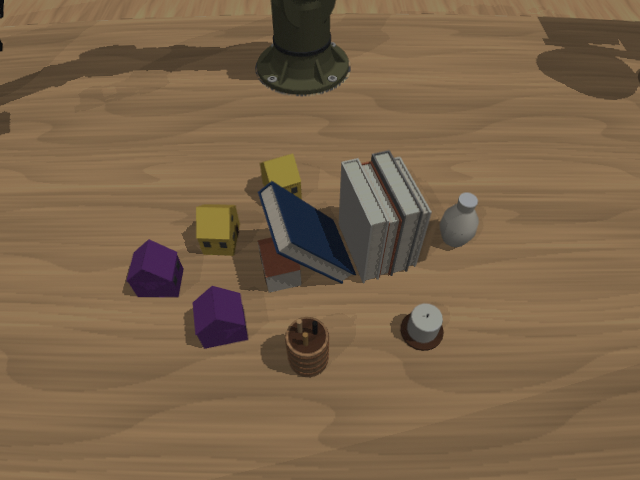

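View pics/side0.png

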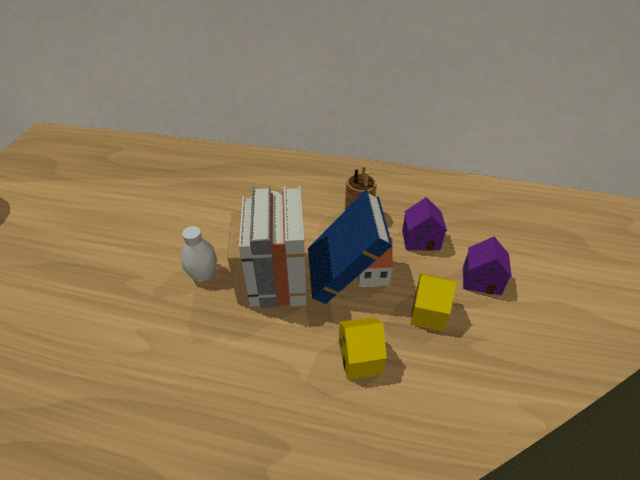

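Scene: row at (385,215) and the blue book at (305,235), leaning towards -y. Candidates for the house: terracotta/white (281,262), yellow (282,175) and (217,230), purple (155,270) and (220,318). By the description it is (281,262), under the book's top. Next I'll check a close crop and measure.

```bash
cat > h.py <<'E'
from bench import *
import numpy as np, cv2
def cloud(n):
    d=get_image(n); v,u=np.mgrid[:480,:640]
    p=cv2.undistortPoints(np.stack([u,v],-1).reshape(-1,1,2).astype(float),d["K"],d["distortion"]).reshape(480,640,2)
    z=d["depth"]; P=np.dstack([p*z[...,None],z])@d["T"][:3,:3].T+d["T"][:3,3]
    P[z==0]=np.nan
    return d["frame"],P
E
python3 - <<'E'
from h import *
f,P=cloud("scene"); g,Q=cloud("side")
cv2.imwrite("pics/crop.png",np.hstack([cv2.resize(f[140:360,180:440,::-1],None,fx=1.5,fy=1.5),cv2.resize(g[170:390,220:480,::-1],None,fx=1.5,fy=1.5)]))
# top-view maps
for nm,F,C in(("s",f,P),("d",g,Q)):
    m=C[...,2]>0.01
    H=np.zeros((560,560,3),np.uint8)
    X=C[m];i=((0.85-X[:,0])*1000).astype(int);j=((0.28-X[:,1])*1000).astype(int)
    # up = +x, left=+y ; 1mm/px
    k=(i>=0)&(i<560)&(j>=0)&(j<560);o=np.argsort(X[k][:,2])
    H[i[k][o],j[k][o]]=F[m][k][o][:,::-1];cv2.imwrite(f"pics/top{nm}.png",H)
    # points at row top and house
    for lab,(u,v) in {"s":dict(wf1=(345,165),wf2=(364,274),wb=(400,160),b_tl=(265,187),b_tn=(283,250),b_bn=(345,279),hroof=(277,250),hwall=(284,280),pp=(308,325),cand=(426,318),vase=(467,200)),
       "d":dict(rowtop=(300,195),rowbase=(303,300),bookfoot=(320,297),booktop=(383,250),gable=(375,275))}[nm].items():
        print(nm,lab,np.round(C[v,u]*1000))
E
```

```text
s wf1 [493.  80. 157.]
s wf2 [612. 112.  30.]
s wb [470. 169. 145.]
s b_tl [527. -43. 146.]
s b_tn [635. -12. 134.]
s b_bn [603.  82.  -1.]
s hroof [638. -20. 138.]
s hwall [622. -18.  29.]
s pp [729.  23.  86.]
s cand [701. 198.  49.]
s vase [519. 279. 104.]
d rowtop [585. 106. 159.]
d rowbase [483.  79.  14.]
d bookfoot [491.  51.  20.]
d booktop [522. -43. 126.]
d gable [551. -35.  32.]
```

View pics/crop.png

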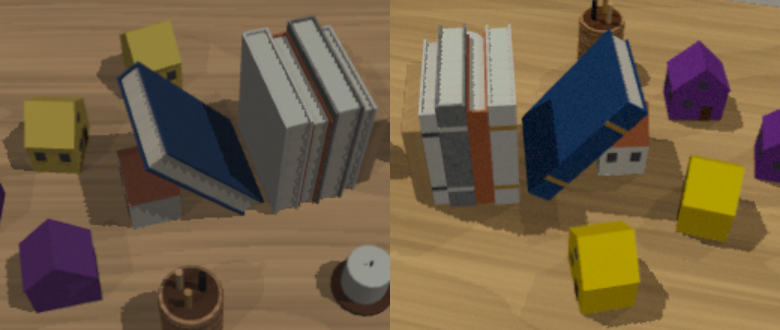

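View pics/tops.png

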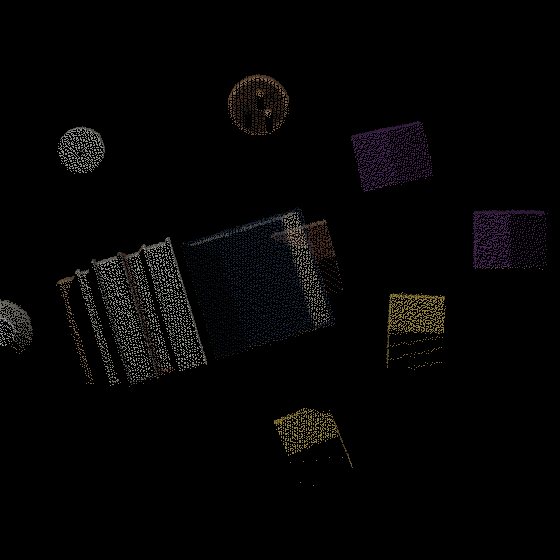

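The crop confirms the choice: a white house with a terracotta roof sits under the book's top (crop 1 at about (150,185)). The top view shows the row turned about 16° and the yellow house nearest the push path at (415,320). Now I'll fit the planes.

```bash
cat >> h.py <<'E'
def plane(X,n=400,t=.0025):
    r=np.random.default_rng(0);b=None
    for _ in range(n):
        a=X[r.choice(len(X),3,False)];v=np.cross(a[1]-a[0],a[2]-a[0]);l=np.linalg.norm(v)
        if l<1e-6: continue
        i=abs((X-a[0])@v/l)<t
        if b is None or i.sum()>b.sum(): b=i
    c=X[b].mean(0);v=np.linalg.svd(X[b]-c,full_matrices=False)[2][2];return c,v*np.sign(v[np.argmax(abs(v))]),b
E
python3 - <<'E'
from h import *
f,P=cloud("scene"); g,Q=cloud("side")
import cv2
A=np.vstack([P.reshape(-1,3),Q.reshape(-1,3)]);C=np.vstack([f.reshape(-1,3),g.reshape(-1,3)]).astype(int)
print("desk z",[round(float(np.nanmedian(X[...,2][abs(X[...,2])<.01])),4) for X in(P,Q)])
roi=(A[:,0]>.42)&(A[:,0]<.66)&(A[:,1]>.05)&(A[:,1]<.25)&(A[:,2]>.05)
mx,mn=C.max(1),C.min(1); white=(mx-mn<45)&(mn>60)
R=A[roi]; th=np.deg2rad(np.arange(8,25,.25))
# end face: edge points high in row
T=R[(R[:,2]>.145)]
best=[]
for a in th:
    q=T[:,:2]@np.array([-np.sin(a),np.cos(a)]); best.append((np.histogram(q,np.arange(-.1,.4,.001))[0].astype(float)**2).sum())
a=th[np.argmax(best)]
r=cv2.minAreaRect((T[:,:2]*1000).astype(np.float32));print("yaw",np.rad2deg(a),r)
a=np.deg2rad(16.2) if abs(np.rad2deg(a)-16.2)>1.5 else a
n=np.array([-np.sin(a),np.cos(a)]);e=np.array([np.cos(a),np.sin(a)])
print("row q", np.percentile(T[:,:2]@n,[.3,1,2,50,99]),"e",np.percentile(T[:,:2]@e,[1,99]))
# edge line fit per e bins
bn=[];
for lo in np.arange(.50,.62,.01):
    s=T[(T[:,:2]@e>lo)&(T[:,:2]@e<lo+.01)]
    if len(s)>5: bn.append((lo+.005,np.percentile(s[:,:2]@n,2)))
bn=np.array(bn);print(np.round(bn*1000));print("edge slope deg",np.rad2deg(np.polyfit(*bn.T,1)[0]))
blue=(C[:,2]>C[:,0]*1.7)&(C[:,2]>C[:,1]*1.2)&(A[:,2]>.02)&(A[:,1]>-.09)&(A[:,1]<.12)&(A[:,0]<.68)&(A[:,0]>.4)&(C[:,0]<C[:,1]*.9)
c,v,b=plane(A[blue]);print("book",len(A[blue]),b.sum(),c,v,"tilt from vert",np.rad2deg(np.arcsin(abs(v[2]))),"yaw",np.rad2deg(np.arctan2(-v[0],v[1])))
B=A[blue][b];print("book e",np.percentile(B[:,:2]@e,[1,99]),"q",np.percentile(B[:,:2]@n,[.5,99.5]),"z",np.percentile(B[:,2],[.5,99.5]))
for nm,m in(("roof",(C[:,0]>C[:,2]*1.9)&(C[:,0]>C[:,1]*1.5)&(A[:,2]>.045)&(A[:,2]<.095)),("wall",white&(A[:,2]>.012)&(A[:,2]<.085))):
    m&=(A[:,1]>-.08)&(A[:,1]<.03)&(A[:,0]>.52)&(A[:,0]<.66)
    H=A[m];print(nm,len(H))
    if len(H)>30:
        c,v,b=plane(H);print(b.sum(),c,v,"yaw",np.rad2deg(np.arctan2(v[1],v[0])));K=H[b];print(" e",np.percentile(K[:,:2]@e,[1,50,99]),"q",np.percentile(K[:,:2]@n,[1,50,99]),"z",np.percentile(K[:,2],[1,99]))
        if nm=="roof": print(cv2.minAreaRect((K[:,:2]*1000).astype(np.float32)))
        K=H[~b]; 
        if len(K)>30:
            c,v,b=plane(K);print("2nd",b.sum(),c,v);K=K[b];print(" e",np.percentile(K[:,:2]@e,[1,50,99]),"q",np.percentile(K[:,:2]@n,[1,50,99]))
E
```

```text
desk z [-0.0006, 0.0002]
yaw 16.75 ((533.125732421875, 139.14456176757812), (136.1905975341797, 100.42855834960938), 16.901702880859375)
row q [-0.07016475 -0.06988672 -0.0696458  -0.02243456  0.02837406] e [0.48439146 0.61582381]
[[505. -69.]
 [515. -70.]
 [525. -70.]
 [535. -70.]
 [545. -70.]
 [555. -70.]
 [565. -70.]
 [575. -70.]
 [585. -70.]
 [595. -70.]
 [605. -70.]
 [615. -70.]]
edge slope deg -0.08497214652340505
book 7718 6537 [0.56173917 0.0281045  0.09269815] [-0.23271336  0.76696889  0.59799934] tilt from vert 36.72674497399979 yaw 16.878823690175622
book e [0.48554934 0.60767642] q [-0.18201275 -0.08121915] z [0.02091553 0.15426519]
roof 1057
694 [ 0.61058359 -0.02883664  0.06683504] [0.6788259  0.18348246 0.71100604] yaw 15.125265754612217
 e [0.55425278 0.5785605  0.59172936] q [-0.22302789 -0.20580968 -0.17132514] z [0.05177231 0.08837596]
((604.7951049804688, -23.21377182006836), (39.80394744873047, 54.42915344238281), 15.753724098205566)
2nd 313 [ 0.56415827 -0.04606591  0.06330563] [-0.66207839 -0.17220532  0.72938161]
 e [0.51519218 0.52518176 0.55079827] q [-0.22067069 -0.2083177  -0.18163653]
wall 776
375 [ 0.62177902 -0.01905797  0.02978041] [ 0.96711241  0.25434133 -0.0020193 ] yaw 14.734589893118354
 e [0.58811774 0.58991854 0.5917818 ] q [-0.22411561 -0.1977194  -0.17014701] z [0.01306512 0.04686207]
2nd 365 [ 0.55145977 -0.03667824  0.03094944] [0.96662611 0.25607029 0.00787274]
 e [0.51496544 0.5174371  0.52012773] q [-0.22073328 -0.19373649 -0.16567842]
```

```bash
cat >> h.py <<'E'
from scipy.spatial.transform import Rotation as Rn
a=np.deg2rad(16.75);n=np.array([-np.sin(a),np.cos(a),0]);e=np.array([np.cos(a),np.sin(a),0])
def where(et=None,qt=None,zt=None):
    s=get_state();R=Rn.from_rotvec(s["tool_rot"]).as_matrix();p=s["position"]
    print("t",s["time"],"e,q,z",np.round([p@e,p@n,p[2]],4),"f(e,q,z)",np.round([s["ft_force"]@e,s["ft_force"]@n,s["ft_force"][2]],1),"toolx deg",np.rad2deg(np.arctan2(R[1,0],R[0,0])))
    if et is not None: print("shift mm",np.round(R.T@(e*et+n*qt+np.array([0,0,zt])-p)*1000,1))
E
python3 -c "
from h import *
where(.548,-.232,.235)"
```

```text
t 0.3 e,q,z [ 0.0703 -0.646   0.2362] f(e,q,z) [-0.7 -0.1 -0.2] toolx deg 22.96548174880302
shift mm [ 519.7 -359.9    1.4]
```

```bash
python3 -m jog '[{"claw":60,"dx":130,"dy":-90,"dz":0,"spin":-21},{"claw":60,"dx":260,"dy":-180,"dz":0,"spin":-42},{"claw":60,"dx":520,"dy":-360,"dz":0,"spin":-83.8},{"claw":60,"dx":520,"dy":-360,"dz":0,"spin":-83.8},{"claw":60,"dx":520,"dy":-360,"dz":0,"spin":-83.8},{"claw":60,"dx":520,"dy":-360,"dz":0,"spin":-83.8},{"claw":60,"dx":520,"dy":-360,"dz":0,"spin":-83.8},{"claw":60,"dx":520,"dy":-360,"dz":0,"spin":-83.8},{"claw":60,"dx":520,"dy":-360,"dz":0,"spin":-83.8},{"claw":60,"dx":520,"dy":-360,"dz":0,"spin":-83.8},{"claw":60,"dx":520,"dy":-360,"dz":0,"spin":-83.8},{"claw":60,"dx":520,"dy":-360,"dz":0,"spin":-83.8},{"claw":60,"dx":520,"dy":-360,"dz":0,"spin":-83.8},{"claw":60,"dx":520,"dy":-360,"dz":0,"spin":-83.8},{"claw":60,"dx":520,"dy":-360,"dz":0,"spin":-83.8},{"claw":60,"dx":520,"dy":-360,"dz":0,"spin":-83.8},{"claw":60,"dx":520,"dy":-360,"dz":0,"spin":-83.8},{"claw":60,"dx":520,"dy":-360,"dz":0,"spin":-83.8},{"claw":60,"dx":520,"dy":-360,"dz":0,"spin":-83.8},{"claw":60,"dx":520,"dy":-360,"dz":0,"spin":-83.8}]'; python3 -c "
from h import *
where(.548,-.232,.128)"
```

```text
time: 1.97
position: [0.5912, -0.0667, 0.2364]
tool_rot: [1.878, 2.518, -0.002]
ft_force: [-0.0, 0.0, -0.0]
grip_width: 0.688
grip_force: 0.0
t 1.9667 e,q,z [ 0.5469 -0.2343  0.2364] f(e,q,z) [ 0.  0. -0.] toolx deg 106.5606850815066
shift mm [  2.4   1.2 108.4]
```

```bash
python3 -m jog '[{"claw":60,"dz":30},{"claw":60,"dz":60},{"claw":60,"dz":90},{"claw":60,"dz":108},{"claw":60,"dz":108}]'; python3 - <<'E'
from h import *
where(.548,-.232,.128)
f,_=cloud("scene");g,_=cloud("side")
cv2.imwrite("pics/c2.png",np.hstack([cv2.resize(f[120:360,180:440,::-1],None,fx=1.5,fy=1.5),cv2.resize(g[150:390,220:480,::-1],None,fx=1.5,fy=1.5)]))
E
```

```text
t 1.9667 e,q,z [ 0.5469 -0.2343  0.2364] f(e,q,z) [ 0.  0. -0.] toolx deg 106.5606850815066
shift mm [  2.4   1.2 108.4]$[0]: bad value
```

View pics/c2.png

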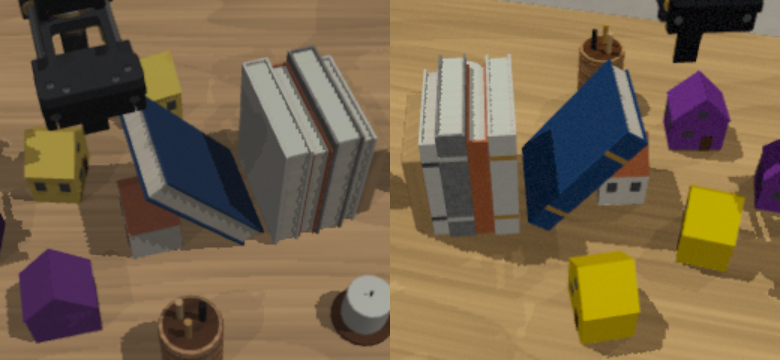

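The call was refused because every key is required. The picture shows the gripper high over the -y side of the book and the scene unchanged. Descending now.

```bash
python3 -m jog '[{"claw":60,"dx":0,"dy":0,"dz":30,"spin":0},{"claw":60,"dx":0,"dy":0,"dz":60,"spin":0},{"claw":60,"dx":0,"dy":0,"dz":90,"spin":0},{"claw":60,"dx":0,"dy":0,"dz":108,"spin":0},{"claw":60,"dx":0,"dy":0,"dz":108,"spin":0},{"claw":60,"dx":0,"dy":0,"dz":108,"spin":0}]'; python3 -c "
from h import *
where(.548,-.118,.128)"
```

```text
time: 2.57
position: [0.5912, -0.0651, 0.1281]
tool_rot: [-1.875, -2.519, 0.002]
ft_force: [0.2, -0.2, 1.1]
grip_width: 0.69
grip_force: 0.0
t 2.5667 e,q,z [ 0.5474 -0.2327  0.1281] f(e,q,z) [ 0.1 -0.2  1.1] toolx deg 106.69179757880028
shift mm [114.7   0.5   0.2]
```

```bash
python3 -m jog '[{"claw":60,"dx":5,"dy":0,"dz":0,"spin":0},{"claw":60,"dx":10,"dy":0,"dz":0,"spin":0},{"claw":60,"dx":15,"dy":0,"dz":0,"spin":0},{"claw":60,"dx":20,"dy":0,"dz":0,"spin":0},{"claw":60,"dx":25,"dy":0,"dz":0,"spin":0},{"claw":60,"dx":30,"dy":0,"dz":0,"spin":0},{"claw":60,"dx":35,"dy":0,"dz":0,"spin":0},{"claw":60,"dx":40,"dy":0,"dz":0,"spin":0},{"claw":60,"dx":45,"dy":0,"dz":0,"spin":0},{"claw":60,"dx":50,"dy":0,"dz":0,"spin":0},{"claw":60,"dx":55,"dy":0,"dz":0,"spin":0},{"claw":60,"dx":60,"dy":0,"dz":0,"spin":0},{"claw":60,"dx":65,"dy":0,"dz":0,"spin":0},{"claw":60,"dx":70,"dy":0,"dz":0,"spin":0},{"claw":60,"dx":75,"dy":0,"dz":0,"spin":0},{"claw":60,"dx":80,"dy":0,"dz":0,"spin":0},{"claw":60,"dx":80,"dy":0,"dz":0,"spin":0}]'; python3 - <<'E'
from h import *
where(.548,-.118,.128)
f,_=cloud("scene");g,_=cloud("side")
cv2.imwrite("pics/c3.png",np.hstack([cv2.resize(f[120:360,180:440,::-1],None,fx=1.5,fy=1.5),cv2.resize(g[150:390,220:480,::-1],None,fx=1.5,fy=1.5)]))
E
```

```text
time: 3.98
position: [0.5684, 0.0141, 0.1285]
tool_rot: [-1.871, -2.523, -0.001]
ft_force: [-0.1, 0.1, 0.2]
grip_width: 0.686
grip_force: 0.0
t 3.9833 e,q,z [ 0.5484 -0.1503  0.1285] f(e,q,z) [-0.1  0.1  0.2] toolx deg 106.86319107108095
shift mm [32.3 -0.3  0.6]
```

View pics/c3.png

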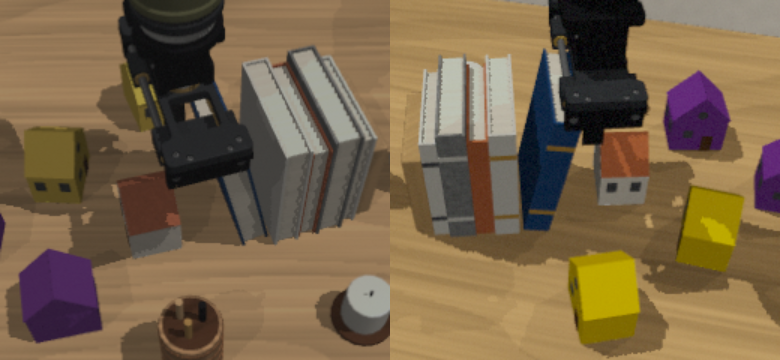

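The book is nearly up (right panel, about (550,140)), its foot is close to the row, and the house has not moved. Carrying on slowly.

```bash
python3 -m jog '[{"claw":60,"dx":4,"dy":0,"dz":0,"spin":0},{"claw":60,"dx":8,"dy":0,"dz":0,"spin":0},{"claw":60,"dx":12,"dy":0,"dz":0,"spin":0},{"claw":60,"dx":15,"dy":0,"dz":0,"spin":0},{"claw":60,"dx":18,"dy":0,"dz":0,"spin":0},{"claw":60,"dx":21,"dy":0,"dz":0,"spin":0},{"claw":60,"dx":24,"dy":0,"dz":0,"spin":0},{"claw":60,"dx":27,"dy":0,"dz":0,"spin":0},{"claw":60,"dx":30,"dy":0,"dz":0,"spin":0},{"claw":60,"dx":32,"dy":0,"dz":0,"spin":0},{"claw":60,"dx":34,"dy":0,"dz":0,"spin":0},{"claw":60,"dx":36,"dy":0,"dz":0,"spin":0},{"claw":60,"dx":36,"dy":0,"dz":0,"spin":0},{"claw":60,"dx":36,"dy":0,"dz":0,"spin":0}]'; cat > m.py <<'E'
from h import *
where(.548,-.110,.128)
f,P=cloud("scene"); g,Q=cloud("side")
A=np.vstack([P.reshape(-1,3),Q.reshape(-1,3)]);C=np.vstack([f.reshape(-1,3),g.reshape(-1,3)]).astype(int)
E_,q=A@e,A@n+.070
blue=(C[:,2]>C[:,0]*1.7)&(C[:,2]>C[:,1]*1.2)&(A[:,2]>.01)&(q>-.12)&(q<.02)&(E_>.46)&(E_<.64)
B=A[blue]; c,v,b=plane(B);print("blue plane",b.sum(),(c@e,c@n+.07,c[2]),"normal e,q,z",np.round([v@e,v@n,v[2]],3))
for lo in(.01,.04,.07,.1,.13,.155):
    m=blue&(A[:,2]>lo)&(A[:,2]<lo+.02)
    if m.sum()>10: print("blue z",lo,"q",np.round(np.percentile(q[m],[1,50,99])*1000,1),"e",np.round(np.percentile(E_[m],[1,99])*1000,1))
t=(A[:,2]>.16)&(A[:,2]<.175)&(q>-.06)&(q<.01)&(E_>.48)&(E_<.62)
if t.sum()>10: print("top q",np.round(np.percentile(q[t],[2,98])*1000,1),"z",np.percentile(A[t,2],[50,98]),"e",np.percentile(E_[t],[1,99]))
w=(C.max(1)-C.min(1)<45)&(C.min(1)>60)&(A[:,2]>.012)&(A[:,2]<.05)&(q<-.03)&(q>-.2)&(E_>.5)&(E_<.61)
H=A[w]
if len(H)>40:
    for k in range(2):
        c,v,b=plane(H);K=H[b];print("wall",b.sum(),"normal e,q",np.round([v@e,v@n],3),"e",np.round(np.percentile(K@e,[1,50,99])*1000,1),"q",np.round(np.percentile(K@n+.07,[1,50,99])*1000,1));H=H[~b]
        if len(H)<40:break
cv2.imwrite("pics/last.png",np.hstack([cv2.resize(f[120:360,180:440,::-1],None,fx=1.5,fy=1.5),cv2.resize(g[150:390,220:480,::-1],None,fx=1.5,fy=1.5)]))
E
python3 m.py
```

```text
time: 5.25
position: [0.5584, 0.0469, 0.1285]
tool_rot: [1.874, 2.522, -0.0]
ft_force: [0.0, -0.9, 0.8]
grip_width: 0.692
grip_force: 0.0
t 5.25 e,q,z [ 0.5483 -0.116   0.1285] f(e,q,z) [-0.2 -0.9  0.8] toolx deg 106.775870096883
shift mm [ 6.  -0.3  0.5]
blue plane 1001 (np.float64(0.485360416356731), np.float64(-0.015893758666122082), np.float64(0.09439268406539736)) normal e,q,z [ 1.     0.002 -0.001]
blue z 0.01 q [-33.6 -30.   -2.2] e [483.8 608.6]
blue z 0.04 q [-33.4 -26.3  -2. ] e [483.6 608.3]
blue z 0.07 q [-33.3 -22.9  -1.9] e [484.  608.2]
blue z 0.1 q [-32.9 -18.2  -1.8] e [483.5 608.4]
blue z 0.13 q [-46.4 -19.8  -1.7] e [483.9 608.4]
blue z 0.155 q [-32.4  -6.5  -1.6] e [484.  592.7]
top q [-32.1   3.9] z [0.16707876 0.17102181] e [0.48442161 0.60639905]
wall 397 normal e,q [ 0.999 -0.039] e [587.7 589.8 591.8] q [-154.4 -127.1  -99.7]
wall 377 normal e,q [ 0.999 -0.042] e [515.3 517.6 520.5] q [-150.4 -122.8  -95.2]
```

The book now stands upright with a gap of about 2 mm, and the house is still where it was (back face at -154 mm). Next I go back over the ridge with the tips at 114 mm and then down behind the house.

```bash
python3 -m jog '[{"claw":60,"dx":-15,"dy":0,"dz":0,"spin":0},{"claw":30,"dx":-40,"dy":2,"dz":-5,"spin":0},{"claw":30,"dx":-75,"dy":5,"dz":-10,"spin":0},{"claw":30,"dx":-110,"dy":5,"dz":-10,"spin":0},{"claw":30,"dx":-135,"dy":5,"dz":-10,"spin":0},{"claw":30,"dx":-135,"dy":5,"dz":-10,"spin":0},{"claw":30,"dx":-135,"dy":5,"dz":-10,"spin":0}]'; python3 m.py
```

```text
time: 5.93
position: [0.6022, -0.0833, 0.1381]
tool_rot: [-1.879, -2.517, 0.001]
ft_force: [-0.2, 0.7, 0.5]
grip_width: 0.374
grip_force: 0.0
t 5.9333 e,q,z [ 0.5526 -0.2533  0.1381] f(e,q,z) [0.  0.8 0.5] toolx deg 106.51468164569083
shift mm [143.3  -5.2  10.1]
blue plane 1618 (np.float64(0.5564726101764398), np.float64(-0.03328930020889881), np.float64(0.1004244761256802)) normal e,q,z [-0.002  1.    -0.   ]
blue z 0.01 q [-33.9 -33.3  -4.7] e [496.7 608.5]
blue z 0.04 q [-33.9 -33.3  -4.4] e [496.6 608.1]
blue z 0.07 q [-34.  -33.4  -4.3] e [497.7 608.5]
blue z 0.1 q [-33.9 -33.4  -4.6] e [497.2 608.7]
blue z 0.13 q [-34.1 -33.4  -4.3] e [496.8 608.5]
blue z 0.155 q [-34.1 -32.8  -4.2] e [489.5 608.1]
top q [-33.7   1. ] z [0.16685987 0.17082033] e [0.48902432 0.60737799]
wall 401 normal e,q [ 0.999 -0.037] e [587.7 589.9 591.8] q [-154.4 -126.7  -99.6]
```

View pics/last.png

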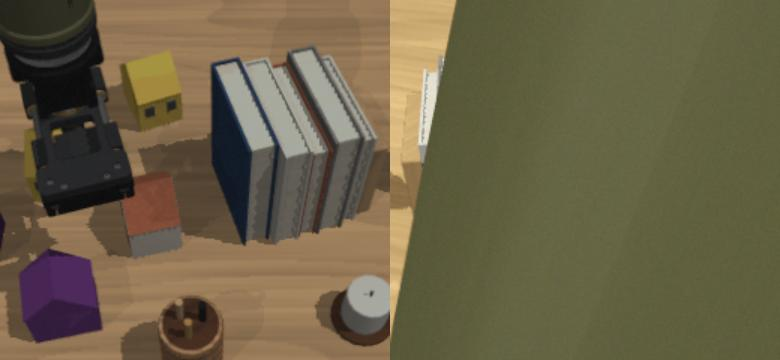

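The book stands alone beside the row (left panel, about (240,150)), and the gripper is behind the house. Going down.

```bash
python3 -m jog '[{"claw":30,"dx":0,"dy":0,"dz":25,"spin":0},{"claw":30,"dx":0,"dy":0,"dz":50,"spin":0},{"claw":30,"dx":0,"dy":0,"dz":75,"spin":0},{"claw":30,"dx":0,"dy":0,"dz":93,"spin":0},{"claw":30,"dx":0,"dy":0,"dz":93,"spin":0},{"claw":30,"dx":0,"dy":0,"dz":93,"spin":0}]'; python3 -c "
from h import *
where(.5525,-.1655,.045)"
```

```text
time: 6.53
position: [0.6014, -0.079, 0.0451]
tool_rot: [-1.869, -2.522, 0.001]
ft_force: [-0.5, 0.4, 1.4]
grip_width: 0.346
grip_force: 0.0
t 6.5333 e,q,z [ 0.5531 -0.249   0.0451] f(e,q,z) [-0.4  0.5  1.4] toolx deg 106.90896176037057
shift mm [83.5 -0.4  0.2]
```

Pushing slowly to about 12 mm short of snug, then checking.

```bash
python3 -m jog '[{"claw":30,"dx":5,"dy":0,"dz":0,"spin":0},{"claw":30,"dx":10,"dy":0,"dz":0,"spin":0},{"claw":30,"dx":14,"dy":0,"dz":0,"spin":0},{"claw":30,"dx":18,"dy":0,"dz":0,"spin":0},{"claw":30,"dx":22,"dy":0,"dz":0,"spin":0},{"claw":30,"dx":26,"dy":0,"dz":0,"spin":0},{"claw":30,"dx":30,"dy":0,"dz":0,"spin":0},{"claw":30,"dx":34,"dy":0,"dz":0,"spin":0},{"claw":30,"dx":38,"dy":0,"dz":0,"spin":0},{"claw":30,"dx":42,"dy":0,"dz":0,"spin":0},{"claw":30,"dx":46,"dy":0,"dz":0,"spin":0},{"claw":30,"dx":50,"dy":0,"dz":0,"spin":0},{"claw":30,"dx":54,"dy":0,"dz":0,"spin":0},{"claw":30,"dx":58,"dy":0,"dz":0,"spin":0},{"claw":30,"dx":62,"dy":0,"dz":0,"spin":0},{"claw":30,"dx":65,"dy":0,"dz":0,"spin":0},{"claw":30,"dx":68,"dy":0,"dz":0,"spin":0},{"claw":30,"dx":70,"dy":0,"dz":0,"spin":0},{"claw":30,"dx":70,"dy":0,"dz":0,"spin":0}]'; python3 m.py
```

```text
time: 8.12
position: [0.5833, -0.0159, 0.047]
tool_rot: [1.873, 2.517, -0.001]
ft_force: [1.7, -5.3, 3.1]
grip_width: 0.345
grip_force: 2.4
t 8.1167 e,q,z [ 0.554  -0.1834  0.047 ] f(e,q,z) [ 0.1 -5.6  3.1] toolx deg 106.7007117143507
shift mm [ 73.   -5.9 -81.3]
blue plane 1588 (np.float64(0.5575960671375864), np.float64(-0.03328118719399337), np.float64(0.10319435136449669)) normal e,q,z [-0.004  1.    -0.001]
blue z 0.01 q [-33.9 -33.2  -4.5] e [497.2 608.7]
blue z 0.04 q [-33.9 -33.3  -4.3] e [497.1 608.4]
blue z 0.07 q [-34.1 -33.4  -4.6] e [497.1 608.4]
blue z 0.1 q [-34.  -33.4  -4.6] e [496.8 608.5]
blue z 0.13 q [-34.1 -33.4  -4.3] e [497.1 608.2]
blue z 0.155 q [-34.  -32.7  -3.8] e [489.8 608.4]
top q [-33.6   0.7] z [0.16675941 0.1707084 ] e [0.48917256 0.60730625]
wall 73 normal e,q [ 1.    -0.026] e [586.8 588.4 589.9] q [-58.2 -52.6 -47.5]
```

```bash
python3 -m jog '[{"claw":30,"dx":3,"dy":0,"dz":0,"spin":0},{"claw":30,"dx":6,"dy":0,"dz":0,"spin":0},{"claw":30,"dx":8,"dy":0,"dz":0,"spin":0},{"claw":30,"dx":10,"dy":0,"dz":0,"spin":0},{"claw":30,"dx":11,"dy":0,"dz":0,"spin":0},{"claw":30,"dx":12,"dy":0,"dz":0,"spin":0},{"claw":30,"dx":13,"dy":0,"dz":0,"spin":0},{"claw":30,"dx":14,"dy":0,"dz":0,"spin":0},{"claw":30,"dx":14,"dy":0,"dz":0,"spin":0}]'; python3 m.py
```

```text
time: 8.97
position: [0.5793, -0.0031, 0.0468]
tool_rot: [1.873, 2.517, -0.002]
ft_force: [2.3, -4.8, 4.0]
grip_width: 0.342
grip_force: 3.1
t 8.9667 e,q,z [ 0.5538 -0.1699  0.0468] f(e,q,z) [ 0.8 -5.2  4. ] toolx deg 106.67680178434807
shift mm [ 59.5  -5.8 -81.4]
blue plane 1263 (np.float64(0.5574548862071547), np.float64(-0.03301811987927476), np.float64(0.11822601495922982)) normal e,q,z [-0.003  1.    -0.002]
blue z 0.01 q [-33.6 -32.9  -3.9] e [496.2 609.9]
blue z 0.04 q [-33.7 -33.1  -4.3] e [495.8 608.8]
blue z 0.07 q [-33.7 -33.2  -4.2] e [495.9 608.3]
blue z 0.1 q [-33.7 -33.2  -4.7] e [496.3 608.5]
blue z 0.13 q [-33.7 -33.1  -4.2] e [495.6 608.1]
blue z 0.155 q [-33.7 -32.4  -3.6] e [490.  608.3]
top q [-33.4   1.1] z [0.16681307 0.17064536] e [0.48891699 0.60741729]
wall 52 normal e,q [1.    0.016] e [587.1 588.6 589.4] q [-42.4 -37.7 -33.8]
```

Contact has just been made, with the gap closing at about 5 N. I'll push the last few millimetres.

```bash
python3 -m jog '[{"claw":30,"dx":1,"dy":0,"dz":0,"spin":0},{"claw":30,"dx":2,"dy":0,"dz":0,"spin":0},{"claw":30,"dx":3,"dy":0,"dz":0,"spin":0},{"claw":30,"dx":4,"dy":0,"dz":0,"spin":0},{"claw":30,"dx":4,"dy":0,"dz":0,"spin":0}]'; python3 m.py
```

```text
time: 9.48
position: [0.5783, 0.0, 0.0469]
tool_rot: [1.873, 2.516, -0.003]
ft_force: [1.7, -6.5, 3.8]
grip_width: 0.346
grip_force: 3.7
t 9.4833 e,q,z [ 0.5538 -0.1666  0.0469] f(e,q,z) [-0.2 -6.7  3.8] toolx deg 106.65339876355232
shift mm [ 56.2  -5.7 -81.4]
blue plane 1272 (np.float64(0.557634323673338), np.float64(-0.029849784082287653), np.float64(0.11880553479283575)) normal e,q,z [-0.001  1.    -0.002]
blue z 0.01 q [-30.7 -29.8  -1. ] e [592.1 608.2]
blue z 0.04 q [-30.5 -29.9  -1. ] e [496.7 608.4]
blue z 0.07 q [-30.5 -29.9  -1.3] e [496.8 608.8]
blue z 0.1 q [-30.6 -30.   -1.5] e [496.1 608.9]
blue z 0.13 q [-30.6 -30.   -1.2] e [496.2 608.6]
blue z 0.155 q [-30.6 -29.4  -0.6] e [489.9 608.2]
top q [-30.1  -0.3] z [0.16685046 0.17072908] e [0.48857187 0.60741228]
wall 48 normal e,q [0.999 0.041] e [586.9 588.3 589.8] q [-39.  -34.5 -30.8]
```

The book and house are snug to the row. Backing off, rising and checking.

```bash
python3 -m jog '[{"claw":30,"dx":-8,"dy":0,"dz":0,"spin":0},{"claw":30,"dx":-30,"dy":0,"dz":0,"spin":0},{"claw":30,"dx":-45,"dy":0,"dz":-20,"spin":0},{"claw":30,"dx":-60,"dy":0,"dz":-60,"spin":0},{"claw":30,"dx":-90,"dy":0,"dz":-100,"spin":0},{"claw":30,"dx":-130,"dy":0,"dz":-140,"spin":0},{"claw":30,"dx":-160,"dy":0,"dz":-160,"spin":0},{"claw":30,"dx":-160,"dy":0,"dz":-160,"spin":0},{"claw":30,"dx":-160,"dy":0,"dz":-160,"spin":0}]'; python3 m.py
```

```text
time: 10.33
position: [0.6246, -0.1552, 0.2088]
tool_rot: [1.879, 2.511, 0.001]
ft_force: [-0.1, 0.6, 0.2]
grip_width: 0.343
grip_force: 0.0
t 10.3333 e,q,z [ 0.5534 -0.3286  0.2088] f(e,q,z) [0.  0.6 0.2] toolx deg 106.39127346040351
shift mm [218.9  -7.1  79.9]
blue plane 1277 (np.float64(0.557999933884645), np.float64(-0.029860289510565158), np.float64(0.11840320924052934)) normal e,q,z [-0.002  1.    -0.002]
blue z 0.01 q [-30.5 -29.9  -1.1] e [536.4 609.1]
blue z 0.04 q [-30.4 -30.   -0.9] e [496.4 607.9]
blue z 0.07 q [-30.4 -29.9  -1. ] e [497.  608.1]
blue z 0.1 q [-30.5 -30.   -1.1] e [496.6 608.2]
blue z 0.13 q [-30.6 -30.   -1.2] e [496.1 608.5]
blue z 0.155 q [-30.5 -28.8   0.9] e [489.7 608.2]
top q [-30.2   2.6] z [0.16693495 0.17071991] e [0.48879764 0.60763949]
wall 389 normal e,q [ 1.    -0.007] e [586.  588.3 590. ] q [-86.1 -59.6 -31.9]
wall 65 normal e,q [0.003 1.   ] e [524.4 557.2 584.5] q [-86.5 -86.1 -85.8]
```

View pics/last.png

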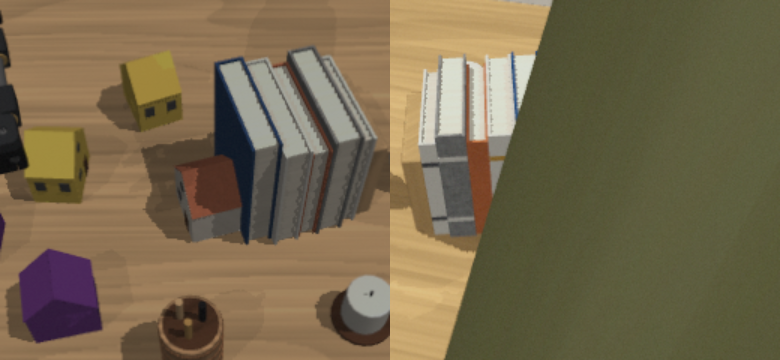

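The house sits snug and square against the upright book (left panel, about (210,195)), and nothing is touching the robot. Handing in.

```bash
python3 -c "
from bench import *
print(close_job())"
```

```text
the job is handed in; nothing more can be done
None
```

The job is handed in: the blue book stands upright flush with the row, and the house was then pushed snug and square against it (origin about 58 mm from the row's end face); the verdict was not reported back.

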